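Seat the slotted adapter in the mixer spindle

ROBOT

A 6-joint arm with a two-finger parallel gripper is mounted at the origin on a cart in front of the work surface, level with it; the furniture and walls round the work are solid. World frame = base frame: x ahead of the robot, y to its left, z up, the work surface at z = 0. Lengths are in m, angles in rad, forces in N, time in s.
With the tool pointing down it reaches from about 0.35 to 0.975 m from the base axis. Payload 4.9 kg.
Tool frame: the origin (TCP) lies on the centre line of the jaws, within the pads' length; the fingertips stand 14 mm ahead of it and the grasp point (between the pads) lies 5 mm behind it; z points along the fingers, y is the line along which they close (so a half turn about z gives the same grasp; the last joint's range is limited). The gripper opens to 85 mm and grips with 20 to 120 N. Pads are 22 mm wide; open, the fingers measure 114 mm over their backs; the gripper's body (76 mm by 85 mm) begins 54 mm behind the grasp point. The pads swing forward as they close: fully open they stand 13 mm farther back than shut.
Start: joints at [1.057, 0.053, 1.613, -0, 1.476, -0.119], TCP at [0.24, 0.577, 0.245] pointing down, gripper open.
Joint ranges: [-3.01, 3.01], [-1.01, 2.22], [0.06, 2.58], [-1.02, 4.17], [0.09, 2.62], [-3.14, 3.14]. Speed limits (rad/s): [2.57, 2.57, 3.14, 3.14, 3.14, 3.14].

INTERFACE

Orientations are given as a 3x3 rotation matrix whose columns are the frame's x, y, z axes.
In Python, from bench import get_state, grab_frame, workorder gives the robot as it stands.
- The arm moves only by the tool arm_command, never from a script. Its argument "targets" is a list of rows, each an object with "translation": the shift along the tool's x, y, z in units of 40 mm (1.0 is 40 mm), a list of three; "twist": the turn, a rotation vector about the tool's x, y, z in units of 6 degrees (1.0 is 6 degrees), a list of three; "fingers": the closure, from -1 (fully open) to 1 (shut). A call has exactly 8 rows; each row is the pose to reach, as a shift and turn from the pose commanded when the call began, along the tool's axes at that moment; what a row does not reach only later rows make up. A row lasts 1/12 s, in which the tool goes at most 41.7 mm and 7.16 degrees, less where a joint would pass 70% of its speed; a pose out of reach is approached as far as the arm can. A call with a gripper value outside its range is refused whole. The fingers move at their own pace and stop on an object; the grip force is fixed at half the most. Time passes only in rows, so rows that repeat a pose let the fingers close, or fill a call up. It gives the time, the measured TCP pose, the force, the opening and the grip force at its end, in the units of the state.
- get_state(): the state, without advancing time (a new reading comes with each control period).
- grab_frame(name): name is "scene" or "side" or "wrist"; returns a dict with "frame" (400x640x3 uint8, red, green, blue), "range_z" (400x640 float32, m along the optical axis (not along the pixel's ray), 0 where there is no reading), "fx", "fy", "cx", "cy" (pixels), "extrinsics" (4x4, takes a point from camera to world coordinates). Camera axes: x right, y down, z forward; pixel columns grow to the right and rows downward; lengths in m; the calibration is good to about 2 mm. A picture is of the moment at which its call begins.
- workorder.job_done(): hands the job in; it is judged then, once.
The state is a dict: "time_s": time; "joints": joint angles; "dq": joint speeds; "tau": joint torques, N m; "position": TCP position; "orientation": TCP orientation; "contact_force": force on the tool from outside, world axes, zero at the start; "torque": the same for the moment, N m; "grip_width": opening from 0.0 (shut) to 1.0 (fully open); "finger_force": force on a finger pad.
Only numpy, scipy, OpenCV 4.12 (cv2) and the standard library are available. Lean on these libraries where they do the work, as an engineer would, in place of code of your own. Each camera call takes 0.05 s, during which the arm holds its last target. There are 200 camera calls.

TASK

Lift the slotted adapter (the one with the flat-sided block hub) out of its parking stand and fit its tapered shank into the spindle of the bench mixer: feel for the angle at which the flange's slots drop over the two drive dogs, then push it down past the retaining balls until the flange sits flush on the spindle nose, and let go. Do not force it: never push with more than 35 N (about 3.5 kg). Leave the round-hubbed spare adapter in its stand and the timer, tape roll and petri dish where they are.

Things in the scene. Friction and masses are not known exactly. Their poses are not given: they have to be found in the camera images.
- arbor_grip (a point): Hub centre of the slotted adapter (loose, about 0.3 kg). The hub is an upright aluminium block, 36 mm along x, 26 mm along y (two flat faces +-y, to grip), 46 mm tall; a 12 mm stud rises 12 mm above it. z up along its axis. Starts upright in stand_a, its flange on the stand's top, this point 89 mm above the table, yaw within 0.5 rad of the world's.
- arbor: The same adapter; origin on its axis at the flange underside, 33 mm below arbor_grip, same axes. Steel flange 56 mm across, 10 mm thick. Two open slots, 11 mm wide, cut right through it from the rim to 15 mm from the axis, on the +x and -x sides, so a half turn makes no difference.
- arbor_tip (a point): Lower end of the adapter's shank, 81.5 mm below arbor_grip. The shank tapers from 24 mm across at the flange to 15 mm, 34 mm lower; a 13 mm ball-shaped retaining knob ends it.
- spindle_nose (a point): Centre of the steel spindle's nose face on top of the mixer (fixed; 56 mm across, 80 mm above the table); z up, x and y those of the housing. The bore opens here, 26 mm wide, tapering to 17 mm; about 0.8 mm play all round the seated shank. Home: arbor_grip is 33 mm straight above this point, slots over the dogs.
- dog_level (a point): Point on the spindle axis at the tops of the two drive dogs, 10 mm above spindle_nose. Dogs: steel blocks on the nose at opposite sides, 8 mm wide, 10 mm tall, 17 to 27 mm off the axis. Their line lies 0.15 to 1.2 rad counter-clockwise (from above) of spindle_nose's x axis; not measured: see or feel it. A stiff brake (about 1.2 N m) keeps the spindle at its angle.
- ball_level (a point): Point on the spindle axis at three sprung retaining balls, 40.5 mm below spindle_nose. Until the slots meet the dogs the flange rides on them 10 mm above home; turned slowly under light pressure it drops within about 0.06 rad of them. The balls resist from 6 mm above home on, with 3 to 10 N more than its weight, and below 1.5 mm pull it down and hold it.
- mixer: Bench mixer drive, a white box 130 mm (x) by 120 mm (y), top 66 mm above the table, fixed, control panel with knob and rocker on its -x side; origin at the centre of its underside; the spindle rises from the middle of its top.
- spare_grip (a point): Centre of the round aluminium hub (28 mm across, 36 mm tall) of the spare adapter, which has a plain 48 mm flange without slots and a straight 18 mm shank; stands in the other parking stand. Bystander.
- stand_a: Parking stand: round white plastic post, 60 mm across, 56 mm tall, with a 29 mm wide hole; fixed; origin at the centre of its underside. Always holds the slotted adapter; it may be left or right of the mixer.
- stand_b: The other, identical parking stand; holds the spare adapter.
- timer: White digital timer, 61 x 61 x 21 mm, lying on the table between robot and mixer; origin centre of underside. Bystander.
- tape_roll: Roll of white tape, 53 mm across, 18 mm tall, lying flat; origin centre of underside. Bystander.
- petri_a: Petri dish, 62 mm across, 14 mm tall; origin centre of underside. Bystander.
Not all that is in view belongs to the job. Leave any pink or yellow look-alike of the arbor alone.

How it is judged:
On the way, in this order (a step that is already met when the one before it is completed fails the run):
1. the slotted adapter is lifted clear of its stand (height (world z) of arbor_grip above 0.15 m and contact force between arbor and stand_a below 0.1 N), for 0.1 s.
2. its shank is in the spindle and the slots have dropped over the dogs (horizontal distance between arbor_grip and spindle_nose below 0.006 m and z of arbor_grip in the frame of spindle_nose below 0.0405 m), for 0.1 s.
At the end, for the whole second after the job is handed in: The slotted adapter stands released, at rest and upright (within 2 degrees) in the spindle, on its axis within 3 mm, flange down on the nose within 1.5 mm; the spare adapter is still in its stand (within 20 mm) and timer, tape roll and petri dish are within 30 mm of where they were (z of arbor_grip in the frame of spindle_nose below 0.0345 m and horizontal distance between arbor_grip and spindle_nose below 0.003 m and angle between arbor_grip's own z axis and vertical below 0.035 rad and linear speed of arbor below 0.01 m/s and distance of spare_grip from where it was at the start of the episode below 0.02 m and distance of each of timer, tape_roll, petri_a from where it was at the start of the episode below 0.03 m); the robot touches nothing.
It fails at once if the adapter is forced against the mixer: over 70 N of contact in all (a push of 35 N on the dogs is 38 N, on the seated adapter 58 N, as the balls and weight add about 23 N) (contact force between arbor and mixer above 70 N).
It fails at once if the spare adapter is lifted or knocked out of its stand (distance of spare_grip from where it was at the start of the episode above 0.02 m).
It also fails if it takes over 61 s, if anything falls off the work surface, if the arm or the gripper's body presses on something with over 40 N, if the wrist force passes 120 N, or if a joint passes its speed limit or range.

## Working session

There is one attempt and no reset: what is moved stays moved. The work goes in short steps, Python scripts to look and compute and a tool call to move; the robot and the scene stay as the last step left them, time stands still between calls to the robot, and variables do not carry over. Pictures are saved under pics/ and viewed, at most 10 in all, crops included, and the job is handed in when it is done.

Besides the shell and the picture viewer there is one more tool, called as name(argument=value, ...) on one line, values as JSON. arm_command: Moves the arm, as the interface text tells. Its arguments: {"type":"object","properties":{"targets":{"type":"array","items":{"type":"object","properties":{"translation":{"type":"array","items":{"type":"number"}},"twist":{"type":"array","items":{"type":"number"}},"fingers":{"type":"number"}}}}},"required":["targets"]}

```bash
mkdir -p pics; ls; cat > h.py <<'E'
import numpy as np, cv2
from bench import get_state, grab_frame, workorder
def cloud(f):
    z=f["range_z"]; v,u=np.mgrid[:z.shape[0],:z.shape[1]]
    P=np.stack([(u-f["cx"])/f["fx"]*z,(v-f["cy"])/f["fy"]*z,z],-1)
    E=np.array(f["extrinsics"]); return P@E[:3,:3].T+E[:3,3]
def save(im,name): cv2.imwrite("pics/"+name,cv2.cvtColor(im,cv2.COLOR_RGB2BGR))
def rel(p):  # world delta to target -> tool units
    s=get_state(); return np.array(s["orientation"]).T@(np.array(p)-np.array(s["position"]))/0.04
E
python3 - <<'E'
from h import *
fs=[grab_frame(n) for n in("scene","side")]
for n,f in zip(("scene","side"),fs): np.savez(n+".npz",**f); save(f["frame"],n+"0.png"); print(n,np.round(f["extrinsics"],3).tolist(),f["fx"])
s=get_state(); print({k:np.round(v,3).tolist() for k,v in s.items()})
E
```

```text
pics
scene [[0.709, -0.498, 0.5, -0.123], [-0.705, -0.504, 0.499, -0.596], [0.004, -0.706, -0.708, 0.984], [0.0, 0.0, 0.0, 1.0]] 493.24210551798706
side [[0.938, -0.149, 0.313, 0.142], [-0.345, -0.348, 0.872, -1.017], [-0.021, -0.926, -0.378, 0.556], [0.0, 0.0, 0.0, 1.0]] 439.1719705875048
{'time_s': 0.1, 'joints': [1.057, 0.053, 1.614, -0.0, 1.476, -0.119], 'dq': [0.002, -0.001, -0.003, -0.001, 0.003, 0.0], 'tau': [0.001, -39.49, -37.137, -0.0, 0.004, 0.0], 'position': [0.24, 0.576, 0.244], 'orientation': [[-0.923, 0.385, -0.001], [0.385, 0.923, -0.002], [0.0, -0.002, -1.0]], 'contact_force': [-0.018, -0.237, 0.603], 'torque': [0.032, -0.038, 0.0], 'finger_force': 0.0, 'grip_width': 1.0}
```

View pics/scene0.png

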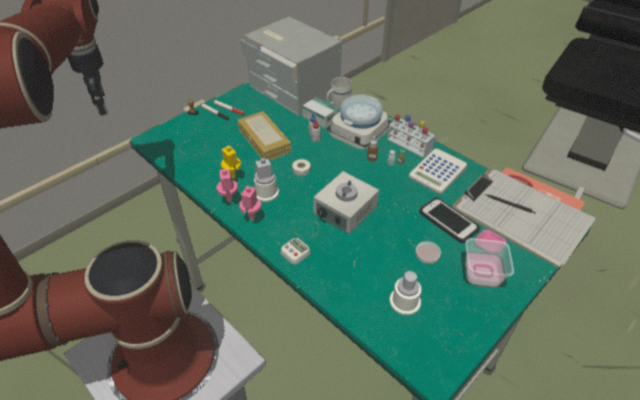

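View pics/side0.png

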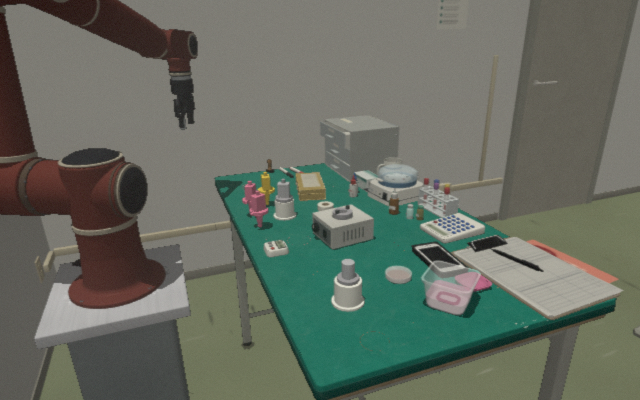

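The scene view shows five adapter-like things. There is a grey hub in the left stand at (265,175) with a stud on top, and a grey hub in the right stand at (408,285). There are also pink look-alikes at (228,185) and (250,203), and a yellow one at (231,160). The mixer is at (346,200), timer (295,250), tape (302,167), petri dish (428,252). The left grey one, with the stud, looks like the slotted adapter, so I'll check it in a crop and measure.

```bash
python3 - <<'E'
from h import *
f=dict(np.load("scene.npz")); g=dict(np.load("side.npz"))
R=lambda im,x,y,w,h:cv2.resize(im[y:y+h,x:x+w],(390,290),interpolation=cv2.INTER_CUBIC)
a=f["frame"];b=g["frame"]
save(np.vstack([np.hstack([R(a,225,145,80,60),R(a,368,262,80,60)]),np.hstack([R(a,306,160,80,60),R(b,245,170,80,60)])]),"crop1.png")
for n,F,(cols) in (("scene",f,dict(left=(250,285,152,205),right=(388,425,268,315),mix=(315,380,172,230))),("side",g,dict(left=(270,300,178,222),right=(330,366,258,310),mix=(310,375,200,246)))):
    C=cloud(F)
    for k,(x0,x1,y0,y1) in cols.items():
        P=C[y0:y1,x0:x1].reshape(-1,3); 
        for lo,hi in ((.115,.13),(.105,.115),(.07,.10),(.084,.095),(.076,.083),(.058,.072),(.02,.05)):
            Q=P[(P[:,2]>lo)&(P[:,2]<hi)]
            if len(Q)>3: print(n,k,lo,hi,len(Q),Q.mean(0).round(4),Q.min(0).round(3),Q.max(0).round(3))
E
```

```text
scene left 0.115 0.13 28 [0.4776 0.225  0.1203] [0.393 0.173 0.115] [0.495 0.24  0.128]
scene left 0.105 0.115 104 [0.4673 0.2181 0.1104] [0.38  0.159 0.105] [0.501 0.249 0.115]
scene left 0.07 0.1 181 [0.4488 0.2024 0.0847] [0.378 0.158 0.07 ] [0.495 0.248 0.1  ]
scene left 0.084 0.095 67 [0.4468 0.2018 0.0897] [0.378 0.158 0.084] [0.493 0.248 0.094]
scene left 0.076 0.083 44 [0.4482 0.203  0.0793] [0.379 0.159 0.076] [0.495 0.241 0.083]
scene left 0.058 0.072 180 [0.4623 0.2095 0.0646] [0.385 0.158 0.058] [0.509 0.255 0.072]
scene left 0.02 0.05 215 [0.494  0.2387 0.0335] [0.451 0.197 0.02 ] [0.61  0.353 0.05 ]
scene right 0.07 0.1 138 [ 0.4693 -0.2815  0.0888] [ 0.461 -0.292  0.07 ] [ 0.49  -0.265  0.1  ]
scene right 0.084 0.095 43 [ 0.4664 -0.283   0.0895] [ 0.461 -0.292  0.084] [ 0.485 -0.269  0.095]
scene right 0.076 0.083 22 [ 0.4666 -0.2833  0.0794] [ 0.462 -0.292  0.076] [ 0.476 -0.266  0.083]
scene right 0.058 0.072 215 [ 0.4681 -0.283   0.0639] [ 0.448 -0.307  0.058] [ 0.5   -0.253  0.071]
scene right 0.02 0.05 202 [ 0.4552 -0.289   0.0351] [ 0.445 -0.308  0.02 ] [ 0.485 -
[... 1320 characters left out ...]
  0.0792] [ 0.461 -0.294  0.076] [ 0.486 -0.278  0.083]
side right 0.058 0.072 194 [ 0.47   -0.2882  0.0637] [ 0.451 -0.303  0.058] [ 0.498 -0.255  0.072]
side right 0.02 0.05 338 [ 0.4647 -0.2999  0.0349] [ 0.444 -0.311  0.02 ] [ 0.498 -0.269  0.05 ]
side mix 0.07 0.1 183 [0.5895 0.0134 0.0783] [ 0.563 -0.012  0.07 ] [0.617 0.046 0.09 ]
side mix 0.084 0.095 19 [0.5893 0.0186 0.0874] [0.565 0.004 0.085] [0.615 0.034 0.09 ]
side mix 0.076 0.083 108 [0.5907 0.0157 0.079 ] [ 0.563 -0.011  0.076] [0.617 0.046 0.083]
side mix 0.058 0.072 763 [0.5841 0.0041 0.0647] [ 0.52  -0.049  0.058] [0.662 0.085 0.072]
side mix 0.02 0.05 621 [ 0.572  -0.0246  0.0357] [ 0.508 -0.051  0.02 ] [0.663 0.24  0.05 ]
```

View pics/crop1.png

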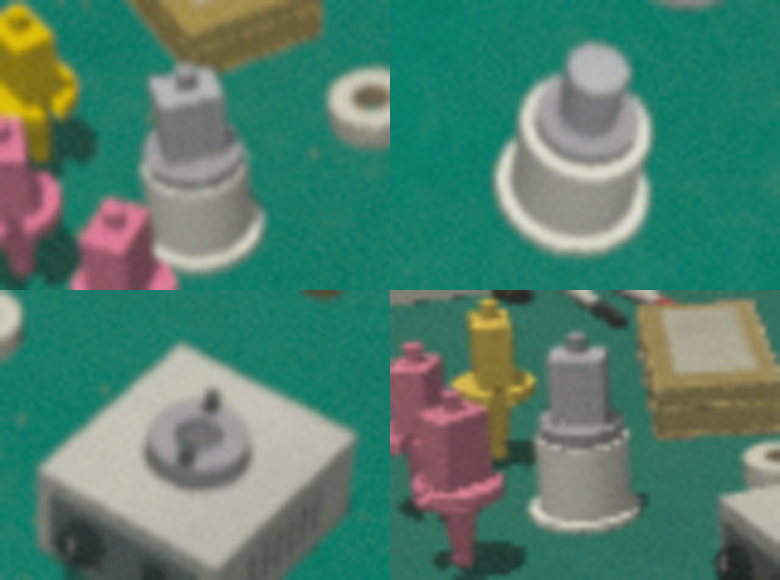

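The crops confirm it. The left grey one has a block hub and a stud, and its slotted flange sits in the stand, so that is the target. The right one is the round-hubbed spare. The dogs show as two dark posts on the spindle at about scene (349,183) and (344,194). I'll move over for a wrist view.

arm_command(targets=[{"translation":[-1,-0.75,-0.15],"twist":[0,0,0],"fingers":-1},{"translation":[-2,-1.5,-0.3],"twist":[0,0,0],"fingers":-1},{"translation":[-3,-2.25,-0.5],"twist":[0,0,0],"fingers":-1},{"translation":[-4,-3,-0.7],"twist":[0,0,0],"fingers":-1},{"translation":[-5,-3.75,-0.9],"twist":[0,0,0],"fingers":-1},{"translation":[-6,-4.5,-1.0],"twist":[0,0,0],"fingers":-1},{"translation":[-7,-5.2,-1.2],"twist":[0,0,0],"fingers":-1},{"translation":[-7.9,-5.9,-1.3],"twist":[0,0,0],"fingers":-1}])

```text
time_s: 0.77
position: [0.4091, 0.2909, 0.2898]
orientation: [[-0.923, 0.384, 0.0], [0.384, 0.923, 0.0], [-0.0, 0.0, -1.0]]
contact_force: [1.0, 0.3, 0.8]
grip_width: 0.999
finger_force: 0.0
```

```bash
python3 - <<'E'
from h import *
f=grab_frame("wrist"); np.savez("w1.npz",**f); save(f["frame"],"w1.png")
s=get_state(); print(s["time_s"],s["position"],np.round(s["orientation"],3).tolist())
print(np.round(f["extrinsics"],3).tolist(),f["fx"],(f["range_z"]>0).mean())
C=cloud(f)
for lo,hi in((.116,.13),(.105,.116),(.062,.07)):
    m=(C[...,2]>lo)&(C[...,2]<hi)&(abs(C[...,0]-.48)<.035)&(abs(C[...,1]-.221)<.035)
    if m.sum()>4: print(lo,m.sum(),C[m].mean(0).round(4),cv2.minAreaRect((C[m][:,:2]*1000).astype(np.float32)))
E
```

```text
0.8167 [0.41299268 0.28557397 0.29093486] [[-0.92, 0.391, 0.004], [0.391, 0.92, -0.004], [-0.006, -0.002, -1.0]]
[[0.383, 0.88, 0.281, 0.338], [0.924, -0.365, -0.116, 0.322], [0.001, 0.304, -0.953, 0.418], [0.0, 0.0, 0.0, 1.0]] 275.5417935785949 0.99612109375
0.116 94 [0.4814 0.2318 0.1226] ((481.91839599609375, 231.19247436523438), (11.029033660888672, 11.723443984985352), 86.02992248535156)
0.105 467 [0.4793 0.2329 0.1114] ((481.9725036621094, 231.62063598632812), (25.2724609375, 35.55963897705078), 66.41908264160156)
0.062 496 [0.4781 0.2336 0.0657] ((481.3267822265625, 231.41830444335938), (53.81191635131836, 51.522666931152344), 65.0734634399414)
```

View pics/w1.png

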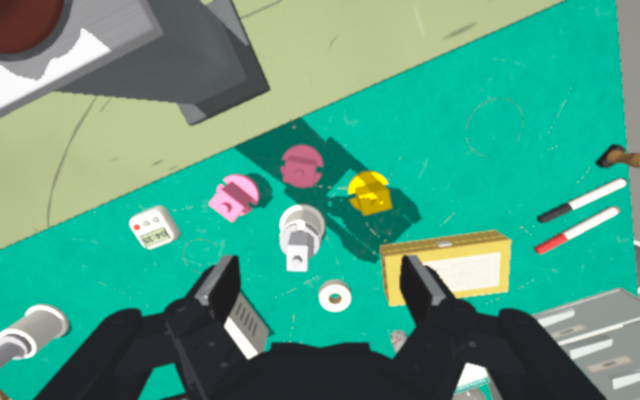

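The wrist view shows the slotted adapter at (300,240), with the pinks at (237,197) and (300,165) and the yellow at (370,193). Tape is at (335,296) and the timer at (153,228). The arm was still moving in this frame, so I'll get closer, settle and re-measure.

arm_command(targets=[{"translation":[-0.5,-0.3,0.3],"twist":[0,0,0],"fingers":-1},{"translation":[-1,-0.6,0.7],"twist":[0,0,0],"fingers":-1},{"translation":[-1.4,-0.8,1],"twist":[0,0,0],"fingers":-1},{"translation":[-1.4,-0.8,1],"twist":[0,0,0],"fingers":-1},{"translation":[-1.4,-0.8,1],"twist":[0,0,0],"fingers":-1},{"translation":[-1.4,-0.8,1],"twist":[0,0,0],"fingers":-1},{"translation":[-1.4,-0.8,1],"twist":[0,0,0],"fingers":-1},{"translation":[-1.4,-0.8,1],"twist":[0,0,0],"fingers":-1}])

```text
time_s: 1.48
position: [0.4479, 0.2426, 0.2508]
orientation: [[-0.924, 0.383, 0.001], [0.383, 0.924, 0.001], [-0.001, 0.001, -1.0]]
contact_force: [0.0, -0.9, 0.3]
grip_width: 0.997
finger_force: 0.0
```

```bash
cat > m.py <<'E'
from h import *
f=grab_frame("wrist"); np.savez("w2.npz",**f)
s=get_state(); print(s["time_s"],s["position"],np.round(s["orientation"],3).tolist(),s["contact_force"])
C=cloud(f)
for lo,hi in((.118,.13),(.107,.116),(.062,.07)):
    m=(C[...,2]>lo)&(C[...,2]<hi)&(abs(C[...,0]-.48)<.04)&(abs(C[...,1]-.223)<.04)
    if m.sum()>4: print(lo,m.sum(),C[m].mean(0).round(4),cv2.minAreaRect((C[m][:,:2]*1000).astype(np.float32)))
m=(C[...,2]>.03)&(C[...,2]<.15)&(abs(C[...,0]-.44)<.12)&(abs(C[...,1]-.26)<.12)
# colored look-alikes extents
hsv=cv2.cvtColor(f["frame"],cv2.COLOR_RGB2HSV)
for n,a,b in(("pink",150,179),("yellow",20,32)):
    k=((hsv[...,0]>=a)&(hsv[...,0]<=b)&(hsv[...,1]>80)&m).astype(np.uint8)
    c,l,st,_=cv2.connectedComponentsWithStats(k)
    for i in range(1,c):
        if st[i,4]>60: Q=C[l==i]; print(n,st[i,:4],Q.min(0).round(3),Q.max(0).round(3))
E
python3 m.py
python3 - <<'E'
# dogs and nose from scene/side
from h import *
for n in("scene","side"):
    f=dict(np.load(n+".npz")); C=cloud(f)
    m=(abs(C[...,2]-.0795)<.003)&(np.hypot(C[...,0]-.5895,C[...,1]-.0185)<.035)
    Q=C[m]; print(n,"nose",cv2.minEnclosingCircle((Q[:,:2]*1000).astype(np.float32)))
    k=(abs(C[...,2]-.066)<.004)&(np.hypot(C[...,0]-.5895,C[...,1]-.0185)<.1)
    print("box",cv2.minAreaRect((C[k][:,:2]*1000).astype(np.float32)))
    d=(C[...,2]>.0845)&(C[...,2]<.095)&(np.hypot(C[...,0]-.5895,C[...,1]-.0185)<.035)
    D=C[d]; print(len(D)); 
    for sgn in(1,-1):
        q=D[sgn*(D[:,1]-.0185)>0]; print(q.mean(0).round(4),len(q))
    print(np.degrees(np.arctan2(*np.linalg.svd(D[:,:2]-D[:,:2].mean(0))[2][0][::-1])))
E
```

```text
1.5333 [0.44792879 0.24253129 0.25073113] [[-0.924, 0.383, 0.001], [0.383, 0.924, 0.001], [-0.001, 0.001, -1.0]] [-0.14377577 -0.35840041  0.20203613]
0.118 118 [0.4816 0.2312 0.1234] ((482.0830078125, 230.91725158691406), (11.146321296691895, 11.348443984985352), 11.172033309936523)
0.107 664 [0.4802 0.2318 0.1117] ((482.0860595703125, 231.02720642089844), (25.98044776916504, 35.99466323852539), 63.80628967285156)
0.062 715 [0.4772 0.2323 0.0658] ((480.01702880859375, 231.96185302734375), (55.92255401611328, 49.258216857910156), 66.30110931396484)
pink [301 102  49  48] [0.36  0.249 0.054] [0.414 0.303 0.118]
pink [223 135  50  50] [0.362 0.168 0.051] [0.416 0.207 0.117]
yellow [377 131  57  49] [0.425 0.318 0.049] [0.481 0.373 0.118]
scene nose ((589.96875, 21.198896408081055), 28.87602996826172)
box ((592.1201782226562, 20.567394256591797), (138.2041473388672, 123.1749267578125), 6.170073509216309)
30
[0.611  0.0295 0.0885] 14
[0.5703 0.0109 0.0884] 16
-155.04407037663532
side nose ((592.1221923828125, 17.153770446777344), 30.922029495239258)
box ((591.0169677734375, 19.913448333740234), (133.68902587890625, 126.56906127929688), 6.706835746765137)
19
[0.6105 0.0283 0.0878] 9
[0.5701 0.0099 0.0871] 10
-155.48953708163623
```

arm_command(targets=[{"translation":[-0.5,0,0.2],"twist":[0,0,0.2],"fingers":-1},{"translation":[-0.9,0.03,0.5],"twist":[0,0,0.4],"fingers":-1},{"translation":[-0.9,0.03,1],"twist":[0,0,0.4],"fingers":-1},{"translation":[-0.9,0.03,1.5],"twist":[0,0,0.4],"fingers":-1},{"translation":[-0.9,0.03,2],"twist":[0,0,0.4],"fingers":-1},{"translation":[-0.9,0.03,2.2],"twist":[0,0,0.4],"fingers":-1},{"translation":[-0.9,0.03,2.2],"twist":[0,0,0.4],"fingers":-1},{"translation":[-0.9,0.03,2.2],"twist":[0,0,0.4],"fingers":-1}])

```text
time_s: 2.2
position: [0.4817, 0.2293, 0.1623]
orientation: [[-0.906, 0.422, 0.0], [0.422, 0.906, 0.0], [-0.0, 0.0, -1.0]]
contact_force: [0.4, 0.7, 0.5]
grip_width: 1.001
finger_force: 0.0
```

```bash
python3 m.py; python3 -c "
from h import *
save(dict(np.load('w2.npz'))['frame'],'w2.png')
f=grab_frame('scene'); C=cloud(f); v,u=np.mgrid[:400,:640]
m=(C[...,2]>.107)&(C[...,2]<.116)&(u>255)&(u<276)&(v<190)&(v>155); 
print(m.sum(),cv2.minAreaRect((C[m][:,:2]*1000).astype(np.float32)))"
```

```text
2.25 [0.48235154 0.22938934 0.16325155] [[-0.906, 0.422, 0.002], [0.422, 0.906, 0.001], [-0.001, 0.001, -1.0]] [ 0.85457937 -0.32750683  0.80455812]
0.118 275 [0.4817 0.2311 0.1233] ((482.3777160644531, 230.55418395996094), (11.44810676574707, 12.10067367553711), 63.681156158447266)
0.107 1452 [0.4802 0.2318 0.1118] ((482.3833312988281, 230.93963623046875), (25.92357635498047, 36.14614486694336), 64.50568389892578)
0.062 1306 [0.4769 0.2331 0.066 ] ((480.02978515625, 232.00601196289062), (55.63442611694336, 49.1757698059082), 65.34905242919922)
pink [286  41  69  76] [0.359 0.248 0.05 ] [0.414 0.303 0.106]
pink [311  65  24  20] [0.386 0.269 0.103] [0.396 0.282 0.118]
pink [160 100  91  70] [0.361 0.162 0.049] [0.416 0.207 0.118]
yellow [397  84  94  72] [0.426 0.317 0.03 ] [0.482 0.372 0.118]
85 ((481.79638671875, 228.90061950683594), (29.496198654174805, 35.74338912963867), 59.2877082824707)
```

View pics/w2.png

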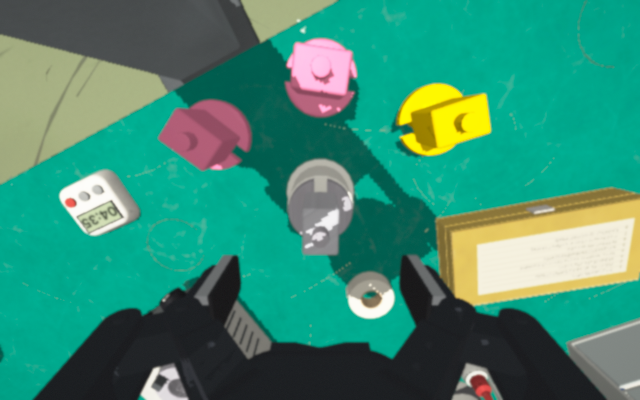

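The wrist view shows the block hub centred between the open pads at (320,240), with both look-alikes clear of the fingers. I'll descend and close.

arm_command(targets=[{"translation":[0,0.03,0.5],"twist":[0,0,0],"fingers":-1},{"translation":[0,0.03,1.0],"twist":[0,0,0],"fingers":-1},{"translation":[0,0.03,1.5],"twist":[0,0,0],"fingers":-1},{"translation":[0,0.03,1.8],"twist":[0,0,0],"fingers":-1},{"translation":[0,0.03,1.8],"twist":[0,0,0],"fingers":-1},{"translation":[0,0.03,1.8],"twist":[0,0,0],"fingers":1},{"translation":[0,0.03,1.8],"twist":[0,0,0],"fingers":1},{"translation":[0,0.03,1.8],"twist":[0,0,0],"fingers":1}])

```text
time_s: 2.97
position: [0.4835, 0.2304, 0.0917]
orientation: [[-0.906, 0.423, 0.003], [0.423, 0.906, 0.001], [-0.002, 0.002, -1.0]]
contact_force: [0.1, 0.4, 0.3]
grip_width: 0.606
finger_force: 0.0
```

arm_command(targets=[{"translation":[0,0,0],"twist":[0,0,0],"fingers":1},{"translation":[0,0,0],"twist":[0,0,0],"fingers":1},{"translation":[0,0,0],"twist":[0,0,0],"fingers":1},{"translation":[0,0,0],"twist":[0,0,0],"fingers":1},{"translation":[0,0,0],"twist":[0,0,0],"fingers":1},{"translation":[0,0,0],"twist":[0,0,0],"fingers":1},{"translation":[0,0,0],"twist":[0,0,0],"fingers":1},{"translation":[0,0,0],"twist":[0,0,0],"fingers":1}])

```text
time_s: 3.63
position: [0.4831, 0.2302, 0.0911]
orientation: [[-0.906, 0.423, 0.002], [0.423, 0.906, 0.0], [-0.002, 0.001, -1.0]]
contact_force: [0.3, -0.3, 5.2]
grip_width: 0.297
finger_force: 60.8
```

arm_command(targets=[{"translation":[0,0,-0.3],"twist":[0,0,0],"fingers":1},{"translation":[0,0,-0.8],"twist":[0,0,0],"fingers":1},{"translation":[0,0,-1.3],"twist":[0,0,0],"fingers":1},{"translation":[0,0,-1.8],"twist":[0,0,0],"fingers":1},{"translation":[0,0,-2.3],"twist":[0,0,0],"fingers":1},{"translation":[0,0,-2.8],"twist":[0,0,0],"fingers":1},{"translation":[0,0,-3.2],"twist":[0,0,0],"fingers":1},{"translation":[0,0,-3.2],"twist":[0,0,0],"fingers":1}])

```text
time_s: 4.3
position: [0.4836, 0.2305, 0.2215]
orientation: [[-0.906, 0.423, 0.005], [0.423, 0.906, 0.002], [-0.004, 0.004, -1.0]]
contact_force: [1.0, -0.3, -2.9]
grip_width: 0.295
finger_force: 59.9
```

```bash
python3 - <<'E'
from h import *
s=get_state(); print({k:np.round(s[k],3).tolist() for k in("time_s","position","joints","contact_force","torque","grip_width","finger_force")})
print(rel([.5906,.0200,.22]))
E
```

```text
{'time_s': 4.3, 'position': [0.484, 0.23, 0.222], 'joints': [0.306, -0.15, 1.849, 0.0, 1.437, -0.828], 'contact_force': [1.034, -0.283, -2.915], 'torque': [-0.008, -0.069, 0.025], 'grip_width': 0.295, 'finger_force': 59.938}
[-4.65003413 -3.63712811  0.04218749]
```

arm_command(targets=[{"translation":[-0.6,-0.45,0],"twist":[0,0,-1.1],"fingers":1},{"translation":[-1.2,-0.95,0],"twist":[0,0,-2.2],"fingers":1},{"translation":[-1.85,-1.45,0],"twist":[0,0,-3.3],"fingers":1},{"translation":[-2.5,-1.95,0],"twist":[0,0,-4.4],"fingers":1},{"translation":[-3.1,-2.4,0],"twist":[0,0,-5.5],"fingers":1},{"translation":[-3.7,-2.9,0],"twist":[0,0,-6.6],"fingers":1},{"translation":[-4.3,-3.35,0],"twist":[0,0,-7.6],"fingers":1},{"translation":[-4.65,-3.64,0],"twist":[0,0,-8.27],"fingers":1}])

```text
time_s: 4.97
position: [0.5891, 0.0168, 0.2154]
orientation: [[-0.908, -0.419, -0.003], [-0.419, 0.908, -0.001], [0.003, 0.001, -1.0]]
contact_force: [0.1, -0.6, -4.0]
grip_width: 0.299
finger_force: 60.0
```

arm_command(targets=[{"translation":[0,0,0],"twist":[0,0,0],"fingers":1},{"translation":[0,0,0],"twist":[0,0,0],"fingers":1},{"translation":[0,0,0],"twist":[0,0,0],"fingers":1},{"translation":[0,0,0],"twist":[0,0,0],"fingers":1},{"translation":[0,0,0],"twist":[0,0,0],"fingers":1},{"translation":[0,0,0],"twist":[0,0,0],"fingers":1},{"translation":[0,0,0],"twist":[0,0,0],"fingers":1},{"translation":[0,0,0],"twist":[0,0,0],"fingers":1}])

```text
time_s: 5.63
position: [0.5892, 0.0198, 0.218]
orientation: [[-0.909, -0.417, 0.0], [-0.417, 0.909, -0.0], [-0.0, -0.0, -1.0]]
contact_force: [-0.1, -0.9, -2.6]
grip_width: 0.291
finger_force: 60.2
```

```bash
python3 - <<'E'
from h import *
s=get_state(); print({k:np.round(s[k],4).tolist() for k in("time_s","position","orientation","contact_force","torque")})
fs={n:grab_frame(n) for n in("scene","side","wrist")}
for n,f in fs.items():
    C=cloud(f); c=(C[...,:2]-[.5905,.0195])
    r=np.hypot(c[...,0],c[...,1])
    for a,b in((.0845,.095),(.076,.083),(.13,.175),(.178,.19),(.190,.232)):
        m=(C[...,2]>a)&(C[...,2]<b)&(r<.04)
        if m.sum()>5: print(n,a,m.sum(),C[m].mean(0).round(4),np.round(C[m].min(0),3),np.round(C[m].max(0),3))
    P={"scene":(250,80,220,170),"side":(240,90,220,170),"wrist":(200,150,240,185)}[n]
    x,y,w,h=P; fs[n]["c"]=cv2.resize(f["frame"][y:y+h,x:x+w],(390,290),interpolation=cv2.INTER_CUBIC)
save(np.vstack([np.hstack([fs["scene"]["c"],fs["side"]["c"]]),np.hstack([fs["wrist"]["c"]]*2)]),"c2.png")
E
```

```text
{'time_s': 5.6333, 'position': [0.5892, 0.0198, 0.218], 'orientation': [[-0.909, -0.4169, 0.0003], [-0.4169, 0.909, -0.0], [-0.0002, -0.0001, -1.0]], 'contact_force': [-0.1458, -0.8933, -2.6482], 'torque': [0.0078, 0.0027, -0.0117]}
scene 0.0845 30 [0.5904 0.0192 0.0889] [0.565 0.006 0.085] [0.618 0.037 0.094]
scene 0.076 182 [0.59   0.0193 0.0799] [ 0.563 -0.007  0.076] [0.621 0.046 0.083]
scene 0.13 48 [0.5841 0.0166 0.1556] [0.578 0.01  0.139] [0.595 0.024 0.173]
scene 0.178 46 [0.5763 0.0065 0.1868] [ 0.56  -0.008  0.178] [0.609 0.032 0.19 ]
scene 0.19 321 [0.5797 0.0118 0.2075] [ 0.559 -0.01   0.19 ] [0.612 0.048 0.232]
side 0.0845 21 [0.5891 0.018  0.0875] [0.566 0.004 0.085] [0.616 0.035 0.09 ]
side 0.076 106 [0.5911 0.0141 0.079 ] [ 0.563 -0.011  0.076] [0.616 0.046 0.083]
side 0.13 72 [0.5857 0.0128 0.1575] [0.577 0.006 0.136] [0.596 0.021 0.175]
side 0.178 53 [5.818e-01 1.000e-04 1.865e-01] [ 0.561 -0.012  0.182] [0.613 0.02  0.19 ]
side 0.19 285 [0.5825 0.006  0.2094] [ 0.561 -0.011  0.19 ] [0.614 0.043 0.232]
wrist 0.0845 87 [0.5715 0.0125 0.0899] [0.566 0.008 0.086] [0.577 0.018 0.091]
wrist 0.076 1052 [0.5829 0.0183 0.0798] [ 0.564 -0.005  0.076] [0.612 0.049 0.083]
wrist 0.13 135 [0.5828 0.0176 0.1547] [0.579 0.012 0.139] [0.59  0.025 0.169]
wrist 0.178 194 [0.5696 0.0116 0.1866] [ 0.561 -0.007  0.182] [0.59 0.04 0.19]
wrist 0.19 3973 [0.5767 0.0148 0.2077] [ 0.561 -0.007  0.19 ] [0.603 0.047 0.232]
```

View pics/c2.png

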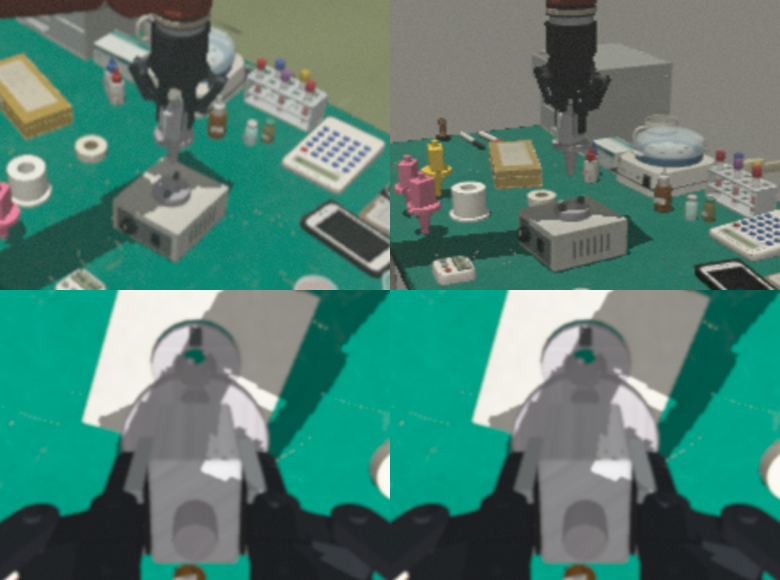

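The pictures show the adapter held upright above the spindle. In the wrist crop, the flange slot at (195,356) lines up radially with the near dog at (195,338). I'll shift it 2 mm and lower it to just above the dog tops.

arm_command(targets=[{"translation":[-0.045,-0.02,0.2],"twist":[0,0,0],"fingers":1},{"translation":[-0.045,-0.02,0.5],"twist":[0,0,0],"fingers":1},{"translation":[-0.045,-0.02,0.8],"twist":[0,0,0],"fingers":1},{"translation":[-0.045,-0.02,1.1],"twist":[0,0,0],"fingers":1},{"translation":[-0.045,-0.02,1.4],"twist":[0,0,0],"fingers":1},{"translation":[-0.045,-0.02,1.6],"twist":[0,0,0],"fingers":1},{"translation":[-0.045,-0.02,1.75],"twist":[0,0,0],"fingers":1},{"translation":[-0.045,-0.02,1.75],"twist":[0,0,0],"fingers":1}])

```text
time_s: 6.45
position: [0.59, 0.0195, 0.1454]
orientation: [[-0.909, -0.416, -0.004], [-0.416, 0.909, 0.0], [0.003, 0.002, -1.0]]
contact_force: [-0.4, -0.2, -4.2]
grip_width: 0.298
finger_force: 60.2
```

arm_command(targets=[{"translation":[0,0,0.05],"twist":[0,0,0],"fingers":1},{"translation":[0,0,0.1],"twist":[0,0,0],"fingers":1},{"translation":[0,0,0.15],"twist":[0,0,0],"fingers":1},{"translation":[0,0,0.2],"twist":[0,0,0],"fingers":1},{"translation":[0,0,0.25],"twist":[0,0,0],"fingers":1},{"translation":[0,0,0.3],"twist":[0,0,0],"fingers":1},{"translation":[0,0,0.35],"twist":[0,0,0],"fingers":1},{"translation":[0,0,0.35],"twist":[0,0,0],"fingers":1}])

```text
time_s: 7.12
position: [0.5909, 0.0194, 0.1332]
orientation: [[-0.909, -0.416, -0.001], [-0.416, 0.909, 0.0], [0.001, 0.0, -1.0]]
contact_force: [-0.8, -0.2, -3.1]
grip_width: 0.294
finger_force: 60.2
```

arm_command(targets=[{"translation":[0,0,0.05],"twist":[0,0,0],"fingers":1},{"translation":[0,0,0.1],"twist":[0,0,0],"fingers":1},{"translation":[0,0,0.15],"twist":[0,0,0],"fingers":1},{"translation":[0,0,0.18],"twist":[0,0,0],"fingers":1},{"translation":[0,0,0.21],"twist":[0,0,0],"fingers":1},{"translation":[0,0,0.23],"twist":[0,0,0],"fingers":1},{"translation":[0,0,0.25],"twist":[0,0,0],"fingers":1},{"translation":[0,0,0.25],"twist":[0,0,0],"fingers":1}])

```text
time_s: 7.78
position: [0.5911, 0.0195, 0.1236]
orientation: [[-0.909, -0.416, -0.0], [-0.416, 0.909, 0.0], [0.0, 0.0, -1.0]]
contact_force: [0.1, -0.3, -4.5]
grip_width: 0.3
finger_force: 60.2
```

arm_command(targets=[{"translation":[0,0,0.02],"twist":[0,0,0],"fingers":1},{"translation":[0,0,0.03],"twist":[0,0,0],"fingers":1},{"translation":[0,0,0.05],"twist":[0,0,0],"fingers":1},{"translation":[0,0,0.06],"twist":[0,0,0],"fingers":1},{"translation":[0,0,0.08],"twist":[0,0,0],"fingers":1},{"translation":[0,0,0.08],"twist":[0,0,0],"fingers":1},{"translation":[0,0,0.08],"twist":[0,0,0],"fingers":1},{"translation":[0,0,0.08],"twist":[0,0,0],"fingers":1}])

```text
time_s: 8.45
position: [0.5919, 0.0198, 0.1212]
orientation: [[-0.909, -0.416, 0.002], [-0.416, 0.909, 0.001], [-0.002, -0.0, -1.0]]
contact_force: [1.2, 3.3, 0.4]
grip_width: 0.299
finger_force: 60.6
```

```bash
python3 -c "
from h import *
s=get_state(); print({k:np.round(s[k],4).tolist() for k in('time_s','position','contact_force','torque')})"
```

```text
{'time_s': 8.45, 'position': [0.5919, 0.0198, 0.1212], 'contact_force': [1.2252, 3.2516, 0.4024], 'torque': [0.8794, -0.5525, 0.0312]}
```

arm_command(targets=[{"translation":[-0.01,0.01,0],"twist":[0,0,0],"fingers":1},{"translation":[-0.017,0.02,0],"twist":[0,0,0],"fingers":1},{"translation":[-0.017,0.02,0.01],"twist":[0,0,0],"fingers":1},{"translation":[-0.017,0.02,0.02],"twist":[0,0,0],"fingers":1},{"translation":[-0.017,0.02,0.03],"twist":[0,0,0],"fingers":1},{"translation":[-0.017,0.02,0.04],"twist":[0,0,0],"fingers":1},{"translation":[-0.017,0.02,0.05],"twist":[0,0,0],"fingers":1},{"translation":[-0.017,0.02,0.05],"twist":[0,0,0],"fingers":1}])

```text
time_s: 9.12
position: [0.5915, 0.0204, 0.1187]
orientation: [[-0.909, -0.416, 0.0], [-0.416, 0.909, -0.0], [0.0, -0.0, -1.0]]
contact_force: [1.3, 3.0, 2.6]
grip_width: 0.297
finger_force: 61.2
```

```bash
python3 -c "
from h import *
s=get_state(); print({k:np.round(s[k],4).tolist() for k in('time_s','position','contact_force','torque')})"
```

```text
{'time_s': 9.1167, 'position': [0.5915, 0.0204, 0.1187], 'contact_force': [1.3136, 3.0484, 2.5542], 'torque': [0.8167, -0.2545, -0.0452]}
```

The slots have dropped over the dogs: the grip point is about 37 mm above the nose, and only about 5 N resists. I'll push on past the balls.

arm_command(targets=[{"translation":[-0.01,0.02,0.01],"twist":[0,0,0],"fingers":1},{"translation":[-0.01,0.02,0.02],"twist":[0,0,0],"fingers":1},{"translation":[-0.01,0.02,0.03],"twist":[0,0,0],"fingers":1},{"translation":[-0.01,0.02,0.04],"twist":[0,0,0],"fingers":1},{"translation":[-0.01,0.02,0.05],"twist":[0,0,0],"fingers":1},{"translation":[-0.01,0.02,0.06],"twist":[0,0,0],"fingers":1},{"translation":[-0.01,0.02,0.06],"twist":[0,0,0],"fingers":1},{"translation":[-0.01,0.02,0.06],"twist":[0,0,0],"fingers":1}])

```text
time_s: 9.78
position: [0.5912, 0.021, 0.1152]
orientation: [[-0.909, -0.416, -0.001], [-0.416, 0.909, -0.001], [0.001, -0.0, -1.0]]
contact_force: [4.2, -1.2, -5.2]
grip_width: 0.293
finger_force: 59.9
```

```bash
python3 -c "
from h import *
s=get_state(); print({k:np.round(s[k],4).tolist() for k in('time_s','position','contact_force','torque')})"
```

```text
{'time_s': 9.7833, 'position': [0.5912, 0.021, 0.1152], 'contact_force': [4.2215, -1.1553, -5.1943], 'torque': [-0.1301, -0.699, -0.0389]}
```

The balls are now pulling it down. A small further push should seat it.

arm_command(targets=[{"translation":[-0.01,-0.01,0.01],"twist":[0,0,0],"fingers":1},{"translation":[-0.01,-0.01,0.015],"twist":[0,0,0],"fingers":1},{"translation":[-0.01,-0.01,0.02],"twist":[0,0,0],"fingers":1},{"translation":[-0.01,-0.01,0.025],"twist":[0,0,0],"fingers":1},{"translation":[-0.01,-0.01,0.03],"twist":[0,0,0],"fingers":1},{"translation":[-0.01,-0.01,0.03],"twist":[0,0,0],"fingers":1},{"translation":[-0.01,-0.01,0.03],"twist":[0,0,0],"fingers":1},{"translation":[-0.01,-0.01,0.03],"twist":[0,0,0],"fingers":1}])

```text
time_s: 10.45
position: [0.5914, 0.021, 0.1151]
orientation: [[-0.909, -0.416, -0.002], [-0.416, 0.909, -0.0], [0.002, 0.001, -1.0]]
contact_force: [-5.3, -2.4, 2.2]
grip_width: 0.296
finger_force: 60.9
```

```bash
python3 -c "
from h import *
s=get_state(); print({k:np.round(s[k],4).tolist() for k in('time_s','position','contact_force','torque')})"
```

```text
{'time_s': 10.45, 'position': [0.5914, 0.021, 0.1151], 'contact_force': [-5.2814, -2.4093, 2.1625], 'torque': [-0.2223, 0.6488, 0.066]}
```

The force rises with no further travel, so it's seated. I'll release, rise straight up and check.

arm_command(targets=[{"translation":[0,0,0],"twist":[0,0,0],"fingers":-1},{"translation":[0,0,0],"twist":[0,0,0],"fingers":-1},{"translation":[0,0,0],"twist":[0,0,0],"fingers":-1},{"translation":[0,0,0],"twist":[0,0,0],"fingers":-1},{"translation":[0,0,0],"twist":[0,0,0],"fingers":-1},{"translation":[0,0,0],"twist":[0,0,0],"fingers":-1},{"translation":[0,0,0],"twist":[0,0,0],"fingers":-1},{"translation":[0,0,0],"twist":[0,0,0],"fingers":-1}])

```text
time_s: 11.12
position: [0.5921, 0.0211, 0.115]
orientation: [[-0.909, -0.416, 0.0], [-0.416, 0.909, 0.0], [-0.0, 0.0, -1.0]]
contact_force: [-1.0, 0.4, -0.8]
grip_width: 1.002
finger_force: 0.0
```

arm_command(targets=[{"translation":[0,0,-0.2],"twist":[0,0,0],"fingers":-1},{"translation":[0,0,-0.6],"twist":[0,0,0],"fingers":-1},{"translation":[0,0,-1],"twist":[0,0,0],"fingers":-1},{"translation":[0,0,-1.5],"twist":[0,0,0],"fingers":-1},{"translation":[0,0,-2],"twist":[0,0,0],"fingers":-1},{"translation":[0,0,-2.5],"twist":[0,0,0],"fingers":-1},{"translation":[0,0,-2.5],"twist":[0,0,0],"fingers":-1},{"translation":[0,0,-2.5],"twist":[0,0,0],"fingers":-1}])

```text
time_s: 11.78
position: [0.593, 0.021, 0.2171]
orientation: [[-0.909, -0.416, 0.004], [-0.416, 0.909, -0.0], [-0.003, -0.002, -1.0]]
contact_force: [0.0, -0.7, -0.6]
grip_width: 0.998
finger_force: 0.0
```

```bash
python3 - <<'E'
from h import *
fs={n:grab_frame(n) for n in("wrist","side","scene")}
s=get_state(); print(s["time_s"],s["position"],s["contact_force"],s["grip_width"])
for n,f in fs.items():
    C=cloud(f); r=np.hypot(C[...,0]-.5905,C[...,1]-.0195)
    for a,b in((.13,.155),(.1305,.142),(.086,.096)):
        m=(C[...,2]>a)&(C[...,2]<b)&(r<(.03))
        if m.sum()>5: print(n,a,m.sum(),C[m].mean(0).round(4),np.median(C[m][:,2]).round(4),cv2.minAreaRect((C[m][:,:2]*1000).astype(np.float32)))
R=lambda im,x,y,w,h:cv2.resize(im[y:y+h,x:x+w],(390,290),interpolation=cv2.INTER_CUBIC)
save(np.hstack([R(fs["scene"]["frame"],290,130,120,90),R(fs["side"]["frame"],290,160,120,90)]),"c3.png")
E
```

```text
11.9333 [0.59120319 0.02114049 0.21333384] [0.33275391 0.09289795 0.53947054] 1.0023027324453544
wrist 0.13 1350 [0.5892 0.021  0.1377] 0.1361 ((590.7523193359375, 21.530046463012695), (35.56340026855469, 25.80012321472168), 25.434389114379883)
wrist 0.1305 1136 [0.5891 0.021  0.1359] 0.136 ((590.7523193359375, 21.530046463012695), (35.56340026855469, 25.80012321472168), 25.434389114379883)
wrist 0.086 1164 [0.5852 0.0189 0.09  ] 0.09 ((588.7410278320312, 20.844955444335938), (49.20745086669922, 55.528343200683594), 25.941814422607422)
side 0.13 78 [0.5879 0.0142 0.1362] 0.1349 ((590.4871215820312, 18.270183563232422), (38.02934265136719, 29.05223274230957), 25.381061553955078)
side 0.1305 63 [0.588 0.014 0.135] 0.1348 ((590.4871215820312, 18.270183563232422), (38.02934265136719, 29.05223274230957), 25.381061553955078)
side 0.086 101 [0.5872 0.0076 0.0897] 0.0894 ((588.1875, 9.897150039672852), (39.21763229370117, 53.862220764160156), 71.3445816040039)
scene 0.13 112 [0.5872 0.0174 0.138 ] 0.1368 ((590.31640625, 20.15591049194336), (40.508949279785156, 25.707674026489258), 26.010278701782227)
scene 0.1305 92 [0.5867 0.0171 0.1359] 0.1361 ((590.31640625, 20.15591049194336), (40.508949279785156, 25.707674026489258), 26.010278701782227)
scene 0.086 153 [0.5846 0.0131 0.0904] 0.0904 ((587.2328491210938, 16.68096923828125), (47.66749954223633, 55.17970657348633), 44.02302551269531)
```

View pics/c3.png

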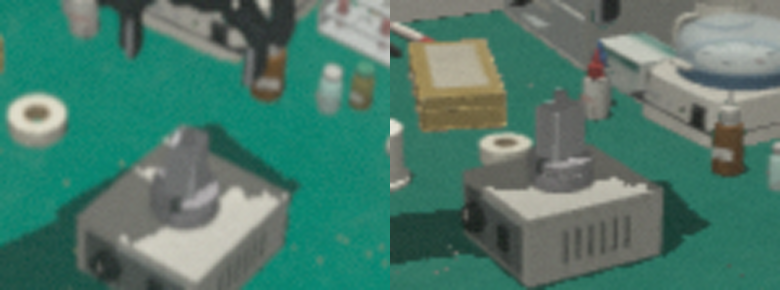

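The pictures show the adapter upright on the spindle with its flange down on the nose. The hub top measures 136 mm and the flange top 90 mm, exactly the home heights.

```bash
python3 -c "
from h import *
print(workorder.job_done())"
```

```text
the job is handed in; nothing more can be done
None
```

The slotted adapter is seated flush in the mixer spindle with its slots over the dogs, released and handed in at about 12 s; the push readings stayed far below 35 N, and nothing else was touched. No pass/fail result came back.

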